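# Clamp a broken fossil slate together with a ratchet bench clamp

## Robot

A 7-joint arm with a two-finger parallel gripper is mounted at the origin on the work surface; the furniture and walls round the work are solid. World frame = base frame: x ahead of the robot, y to its left, z up, the work surface at z = 0. Lengths are in m, angles in degrees, forces in N, time in s.
With the tool pointing down it reaches from about 0.425 to 0.875 m from the base axis. Payload 4.7 kg.
Tool frame: the origin (TCP) lies between the finger pads; the fingertips stand 8 mm ahead of it and the grasp point (between the pads) lies 11 mm behind it (env.tip_extent is the distance from the TCP to the fingertips, in m); z points along the fingers, y is the line along which they close (so a half turn about z gives the same grasp; the last joint's range is limited). The gripper opens to 87 mm and grips with 3 to 60 N. Pads are 19 mm wide; open, the fingers measure 117 mm over their backs; the gripper's body (75 mm by 190 mm) begins 51 mm behind the grasp point.
Start: joints at [70.709, 18.392, -4.016, 83.108, 1.295, 78.541, -3.26], TCP at [0.223, -0.61, 0.231] pointing down, gripper open.
Joint ranges: [-163.93, 163.93], [-17.29, 119.83], [-79.2, 71.16], [3.27, 140.29], [-89.18, 269.18], [5.43, 117.66], [-154.24, 154.24]. Speed limits (degrees/s): [147.25, 147.25, 180, 180, 180, 180, 180].

## Interface

Orientations are given as [roll, pitch, yaw] about the fixed x, y, z axes, in that order (R = Rz(yaw) Ry(pitch) Rx(roll)).
In Python, from cell import sensors, vision, workorder, env gives the robot as it stands.
- The arm moves only by the tool drive_tool, never from a script. Its argument "moves" is a list of rows, each an object of numbers: "x", "y", "z": the shift along the tool's x, y, z in mm; "rx", "ry", "rz": the turn, a rotation vector about the tool's x, y, z in rad; "fingers": the closure, from -1 (fully open) to 1 (shut). In form: [{"x": .., "y": .., "z": .., "rx": .., "ry": .., "rz": .., "fingers": ..}, ...]. A call has 1 to 20 rows; each row is the pose to reach, as a shift and turn from the pose commanded when the call began, along the tool's axes at that moment; what a row does not reach only later rows make up. A row lasts 1/8 s, in which the tool goes at most 62.5 mm and 10.7 degrees, less where a joint would pass 70% of its speed; a pose out of reach is approached as far as the arm can. A call with a gripper value outside its range is refused whole. The fingers move at their own pace and stop on an object; "force" is the grip in N (left out, the last holds). Time passes only in rows, so rows that repeat a pose let the fingers close. It gives the time, the measured TCP pose, the force, the opening and the grip force at its end, in the units of the state.
- sensors.get_obs(): the state, without advancing time (a new reading comes with each control period).
- vision.read_camera(name): name is "side" or "top"; returns a dict with "image" (420x560x3 uint8, red, green, blue), "fx", "fy", "cx", "cy" (pixels), "R" (3x3) and "t" (3): a world point X has camera coordinates R X + t. Camera axes: x right, y down, z forward; pixel columns grow to the right and rows downward; lengths in m; the calibration is good to about 2 mm. A picture is of the moment at which its call begins. There is no depth.
- workorder.sign_off(): hands the job in; it is judged then, once.
The state is a dict: "time_s": time; "qpos": joint angles; "joint_velocities": joint speeds; "effort": joint torques, N m; "tool_pos": TCP position; "tool_rot": TCP orientation; "force": force on the tool from outside, world axes, zero at the start; "wrist_torque": the same for the moment, N m; "grip_width": finger opening in m; "grasp_force": force on a finger pad.
Only numpy, scipy, OpenCV 4.12 (cv2) and the standard library are available. Lean on these libraries where they do the work, as an engineer would, in place of code of your own. Each camera call takes 0.05 s, during which the arm holds its last target. There are 200 camera calls.

## Task

The slate with the coiled fossil has snapped in two and its break is ready glued: take the loose half out of the wooden rack, lower it (do not drop it) into the slot of the bench clamp with its broken edge facing the broken edge of the half already there, and let go. Then pump the clamp's orange trigger against its black handle, squeezing and releasing, until the ram has pushed the two halves together. Finish holding the trigger squeezed, firmly enough that the ram keeps pressing the closed break, but gently enough not to crush the slate, and leave the banded sandstone standing in the rack.

Things in the scene. Friction and masses are not known exactly. Their poses are not given: they have to be found in the camera images.
- clamp: Bench clamp on a wooden board 345 x 92 x 8 mm, fixed. Origin on the bench under the slot's midline; +x is the way the ram pushes (about the robot's right), z up. Slot, pump and stop lie along x at y = 0: two aluminium rails form the slot from x = -35 mm to the blue end stop at +140; the black handle stands at x = -131 mm, the orange trigger in front of it; rod tail back to -225.
- clamp_stop (a point): Middle of the slot floor at the end stop's face (x 140, y 0, z 8 mm in the clamp's frame; same axes). The slot is 16 mm wide, its walls straight up to 17 mm above the floor, then flared at 45 degrees to 28 mm wide at 23 mm above the floor, where the rails end.
- clamp_grip (a point): Where to centre the squeeze (along the clamp's x): x -120, y 0, z 132 mm in the clamp's frame. Hand still: handle's rear face 19 mm behind it; trigger's front face 33 mm in front at rest, 19 mm fully squeezed; so fingers over 70 mm apart clear both. Both are upright, 20 to 24 mm wide, tops about 158 mm above the bench; parts below end at 102 mm above the bench.
- ram_travel (a joint): Travel of the toothed ram rod, m: 0 = drawn back, grows as it advances, at most 0.058. The pad's face is at x = -40 mm + travel in the clamp's frame. Ratchet of 7.5 mm teeth: each full squeeze advances it about 7.5 mm; after release a holding pawl and about 3 N of rod friction keep it there.
- trigger_angle (a joint): Angle of the sprung trigger, rad: 0 released, 0.35 fully squeezed on its stop; 10 to 13 N of squeeze pump it easily. Once the ram bears on the slate the trigger stops short of 0.35 (under 0.325) and the push follows the squeeze: 13 N give about 12 N, 20 give 18, 30 give 29, 38 give 36. If it still reaches 0.325 or more, release and squeeze again: the next tooth bears sooner.
- trigger: The orange trigger lever, 20 mm wide; it turns with joint trigger_angle. Origin on its pivot (x -100, y 0, z 92 mm in the clamp's frame); the fingers press it 40 mm above the pivot.
- ram: The red pad on the front of the ram, 12 mm wide, reaching from 10 to 51 mm above the bench. Origin in its front face, 42 mm above the bench, x axis along the push.
- half_a: The half slate already standing on edge in the clamp's slot, within 7 mm of the end stop: grey, 70 mm long (x), 14 thick (y), 76 high (z), half of a buff spiral fossil on the face towards the robot. Origin: centre of its underside. Its broken edge is its -x end, facing the ram. Loose, 0.2 kg.
- half_b: The loose half slate, like half_a (70 x 14 x 76 mm, 0.16 to 0.26 kg, other half of the spiral). Origin: centre of its underside; broken edge at its +x end. It stands on edge in one of the rack's two pockets, underside 8 mm above the bench, 58 mm of it above the rack, +x within 0.35 rad of the clamp's +x. Grasp it from above across the 14 mm. Crushes above 50 N.
- a_break (a point): Middle of half_a's broken edge (35 mm along its -x, 38 mm above its underside).
- b_break (a point): Middle of half_b's broken edge (35 mm along its +x, 38 mm above its underside).
- slab_c: Bystander: banded brown sandstone slab of the same size in the rack's other pocket, 20 mm from half_b end to end. Origin: centre of its underside.
- rack: Light wooden rack, fixed, 190 x 56 x 26 mm: two pockets in line along its x axis, 45 mm either side of the middle, each 72.5 x 15.6 mm, 18 mm deep. Origin: centre of its underside. Beside the work, not listed: a tall fixed hand grinder at the robot's right (about x 0.5, y -0.34); swing past it drawn in (0.43 m from the base) and high (0.4 m).
Mind the look-alikes: they are no part of the job. What is shaped like the half_b but green is not meant.

How it is judged (in metres and radians):
On the way, in this order (a step that is already met when the one before it is completed fails the run):
1. the loose half stands in the slot beside the other, broken edge to broken edge, and has been let go (z of half_b in the frame of clamp between 0.004 and 0.011 m and y of half_b in the frame of clamp between -0.003 and 0.003 m and angle between half_b's own z axis and vertical below 0.12 rad and distance between a_break and b_break below 0.045 m and contact force between the fingers and half_b below 0.1 N), for 0.2 s.
2. the ram has pushed the halves together and bears on them (distance between a_break and b_break below 0.005 m and angle between the x axis of half_a and the x axis of half_b, either way round below 0.06 rad and contact force between ram and half_b above 4 N), for 0.2 s.
At the end, for the whole second after the job is handed in: Fingers squeeze the trigger (over 3 N); ram presses the loose half with 5 to 45 N; break closed (edge middles within 5 mm, in line within 0.06 rad); both halves on the slot floor (3 mm), upright, touched by nothing but the clamp; sandstone within 20 mm of its start (z of half_b in the frame of clamp between 0.004 and 0.011 m and y of half_b in the frame of clamp between -0.003 and 0.003 m and angle between half_b's own z axis and vertical below 0.12 rad and distance between a_break and b_break below 0.005 m and angle between the x axis of half_a and the x axis of half_b, either way round below 0.06 rad and z of half_a in the frame of clamp below 0.011 m and contact force between ram and half_b between 5 and 45 N and contact force between the fingers and trigger above 3 N and contact force between the fingers and half_b below 0.1 N and contact force between the fingers and half_a below 0.1 N and linear speed of half_b below 0.02 m/s and distance of slab_c from where it was at the start of the episode below 0.02 m); the arm keeps its last pose, push and grip.
It fails at once if the slate is crushed: the ram presses it with more than 50 N (contact force between ram and half_b above 50 N).
It fails at once if the loose half is dropped (falls free at more than 0.5 m/s) (contact force between the fingers and half_b below 0.05 N and linear speed of half_b above 0.5 m/s).
It fails at once if the sandstone slab is moved from its place in the rack (30 mm) (distance of slab_c from where it was at the start of the episode above 0.03 m).
It also fails if it takes over 72 s, if anything falls off the work surface, if the arm or the gripper's body presses on something with over 40 N, if the wrist force passes 120 N, or if a joint passes its speed limit or range.

## Working session

There is one attempt and no reset: what is moved stays moved. The work goes in short steps, Python scripts to look and compute and a tool call to move; the robot and the scene stay as the last step left them, time stands still between calls to the robot, and variables do not carry over. Pictures are saved under pics/ and viewed, at most 10 in all, crops included, and the job is handed in when it is done.

Besides the shell and the picture viewer there is one more tool, called after ">>>" as name(argument=value, ...) on one line, values as JSON. drive_tool: Moves the arm, as the interface text tells. Its arguments: {"type":"object","properties":{"moves":{"type":"array"},"force":{"type":"number"}},"required":["moves"]}

```bash
mkdir -p pics; ls; cat > look.py <<'E'
import sys,cv2,numpy as np,pickle
from cell import sensors,vision
for n in sys.argv[2:]:
    d=vision.read_camera(n); pickle.dump(d,open(f'pics/{sys.argv[1]}_{n}.pkl','wb'))
    cv2.imwrite(f'pics/{sys.argv[1]}_{n}.png',d['image'][:,:,::-1])
    print(n,d['fx'],d['fy'],d['cx'],d['cy'],np.round(d['R'],4).tolist(),np.round(d['t'],4).tolist())
print(sensors.get_obs())
E
python3 look.py a side top
```

```text
pics
side 545.2155585601611 545.2155585601611 277.3437765844648 216.32815029012508 [[0.9059, -0.4235, 0.0015], [-0.2125, -0.4574, -0.8635], [0.3663, 0.7819, -0.5043]] [-0.4243, 0.2407, 0.6737]
top 470.3447533787839 470.3447533787839 287.2426959216279 213.54886347952007 [[0.0242, -0.9995, -0.0189], [-0.993, -0.0219, -0.1163], [0.1158, 0.0215, -0.993]] [0.0746, 0.5212, 0.9313]
{'time_s': 0.1, 'qpos': array([70.70864693, 18.43546279, -4.01716764, 83.16860874,  1.29402017,
       78.54223801, -3.2613295 ]), 'joint_velocities': array([ 0.09424081, -0.04525317,  0.17308631, -0.14149973,  0.04635743,
       -0.01758801, -0.01505569]), 'effort': array([ 5.13778741e-04, -4.92567873e+01, -4.05530417e-01, -3.13396454e+01,
       -6.41408237e-02,  3.94438673e-02,  8.09658150e-05]), 'tool_pos': array([ 0.22317566, -0.60995633,  0.22955763]), 'tool_rot': array([-1.79898879e+02,  4.09388458e-03,  2.01009944e+01]), 'force': array([0.14684036, 0.53173929, 0.01704265]), 'wrist_torque': array([ 0.02408201, -0.00476101, -0.02238891]), 'grasp_force': 0.0, 'grip_width': 0.08689734943957067}
```

View pics/a_side.png

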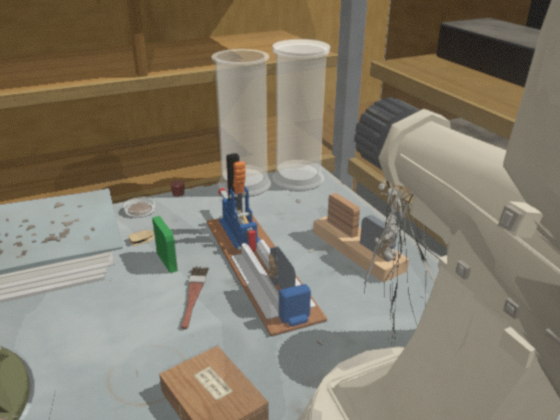

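View pics/a_top.png

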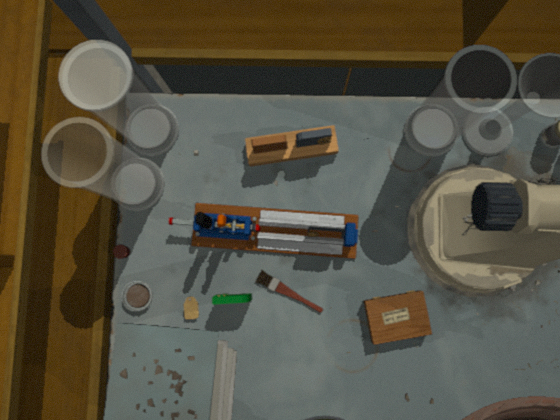

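```bash
python3 - <<'E'
import cv2,numpy as np
t=cv2.imread('pics/a_top.png');s=cv2.imread('pics/a_side.png')
a=cv2.resize(t[110:270,160:375],(800,595),interpolation=cv2.INTER_CUBIC)
cv2.imwrite('pics/c1.png',a)
b=cv2.resize(s[140:340,200:420],(660,600),interpolation=cv2.INTER_CUBIC)
cv2.imwrite('pics/c2.png',b)
E
```

```text
(no output)
```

View pics/c1.png

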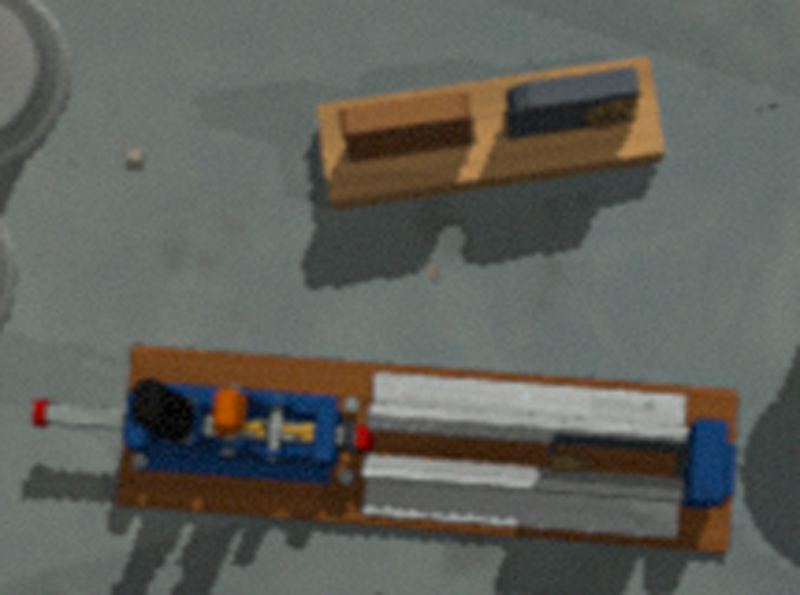

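View pics/c2.png

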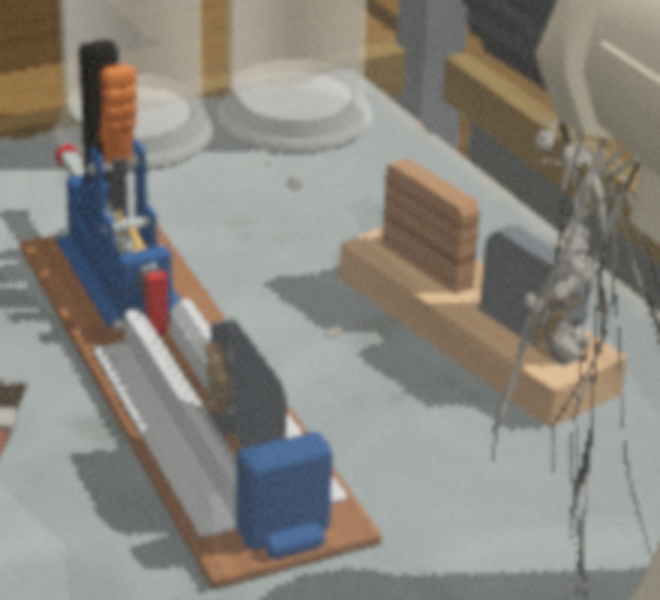

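Crops: slab_c is the brown one, top px ≈ (268,145). half_b is the slate one with the buff spiral at its +x end, top px ≈ (313,137). half_a stands in the slot at ≈ (325,231). The green slab at (232,298) is the decoy. The grey one fits, as it is slate in a rack pocket with its broken (buff) end towards +x.

```bash
cat > geo.py <<'E'
import numpy as np,pickle,cv2
def load(n): return pickle.load(open(f'pics/{n}.pkl','rb'))
def ray(d,uv):
    R,t=np.array(d['R']),np.array(d['t']); c=-R.T@t
    v=R.T@np.array([(uv[0]-d['cx'])/d['fx'],(uv[1]-d['cy'])/d['fy'],1]); return c,v
def plane(d,uv,z): c,v=ray(d,uv); return c+v*(z-c[2])/v[2]
def tri(a,ua,b,ub):
    c1,v1=ray(a,ua);c2,v2=ray(b,ub)
    s=np.linalg.lstsq(np.c_[v1,-v2],c2-c1,rcond=None)[0]; p,q=c1+s[0]*v1,c2+s[1]*v2
    return (p+q)/2,np.linalg.norm(p-q)
def proj(d,X): x=np.array(d['R'])@X+np.array(d['t']); return d['fx']*x[0]/x[2]+d['cx'],d['fy']*x[1]/x[2]+d['cy']
E
python3 - <<'E'
from geo import *
np.set_printoptions(precision=4,suppress=True)
t,s=load('a_top'),load('a_side')
print('cams',ray(t,(0,0))[0],ray(s,(0,0))[0])
k=800/215
T=lambda u,v:((u+.5)/k+160-.5,(v+.5)/(595/160)+110-.5)
S=lambda u,v:((u+.5)/3+200-.5,(v+.5)/3+140-.5)
# colour stats
h=cv2.cvtColor(t['image'],cv2.COLOR_RGB2HSV)
for n,p in dict(board=(330,255),board2=(225,248),rack=(325,155),racktop=(292,145),b=(313,135),bfront=(300,143),c=(268,138),stop=(350,235),bench=(220,180)).items(): print(n,h[p[1],p[0]])
print('board z8',[plane(t,T(*p),.008) for p in [(133,346),(738,390),(727,552),(118,505)]])
print('rack z26',[plane(t,T(*p),.026) for p in [(318,105),(650,57),(662,155),(332,205)]])
print('tri b left corners',tri(t,T(512,115),s,S(486,240)),tri(t,T(513,87),s,S(510,229)))
print('tri c corners', tri(t,T(343,125),s,S(388,170)),tri(t,T(472,118),s,S(462,212)))
print('tri orange',tri(t,T(230,405),s,S(118,68)),'rack',tri(t,T(662,155),s,S(553,390)),tri(t,T(332,205),s,S(342,247)))
print('board',tri(t,T(727,552),s,S(209,585)),tri(t,T(118,505),s,S(23,240)),tri(t,T(738,390),s,S(380,538)))
print('rail',tri(t,T(678,536),s,S(205,530)))
E
```

```text
cams [0.4079 0.0659 0.9869] [ 0.1887 -0.5964  0.5482]
board [ 13 167  64]
board2 [13 94 65]
rack [20 96 61]
racktop [ 16 143 168]
b [105  28  90]
bfront [90 40 32]
c [ 15 156 137]
stop [105 211 104]
bench [ 73  16 114]
board z8 [array([0.5409, 0.2814, 0.008 ]), array([ 0.5233, -0.0607,  0.008 ]), array([ 0.4325, -0.0552,  0.008 ]), array([0.4507, 0.2857, 0.008 ])]
rack z26 [array([0.678 , 0.1791, 0.026 ]), array([ 0.7094, -0.0076,  0.026 ]), array([ 0.6529, -0.015 ,  0.026 ]), array([0.6206, 0.1693, 0.026 ])]
tri b left corners (array([0.6608, 0.0696, 0.0728]), np.float64(0.0011242938068466194)) (array([0.6757, 0.0691, 0.0765]), np.float64(3.11280281762986e-05))
tri c corners (array([0.6506, 0.1605, 0.0766]), np.float64(0.005241198071140082)) (array([0.6568, 0.0906, 0.0812]), np.float64(0.00042667159124716743))
tri orange (array([0.4916, 0.2011, 0.1582]), np.float64(0.0031276282960141697)) rack (array([ 0.6531, -0.0151,  0.0254]), np.float64(8.494605881313192e-05)) (array([0.6218, 0.1692, 0.0237]), np.float64(0.001454704700093474))
board (array([ 0.4313, -0.0552,  0.0044]), np.float64(0.0027249266875533744)) (array([0.4512, 0.2852, 0.0091]), np.float64(0.0011694289526012972)) (array([ 0.5225, -0.0605,  0.0047]), np.float64(0.002720486863975262))
rail (array([ 0.4404, -0.0274,  0.0135]), np.float64(0.00024639345376720824))
```

```bash
cat >> geo.py <<'E'
def prof(d,o,yaw,xs,ys,z):
    "mean RGB sampled on frame(o,yaw) grid at height z -> array[len(xs),len(ys),3]"
    c,s_=np.cos(yaw),np.sin(yaw); im=d['image'].astype(np.float32)
    P=np.array([[proj(d,np.array([o[0]+c*x-s_*y,o[1]+s_*x+c*y,z])) for y in ys] for x in xs],np.float32)
    return cv2.remap(im,P[...,0],P[...,1],cv2.INTER_LINEAR)
E
python3 - <<'E'
from geo import *
t,s=load('a_top'),load('a_side')
np.set_printoptions(precision=4,suppress=True,linewidth=200)
yc=np.deg2rad(-93.0);oc=np.array([.4869,.1128])
mm=np.arange(-60,61,2)/1000
for x0 in (-.03,.01,.04):
  p=prof(t,oc,yc,np.arange(x0,x0+.03,.002),mm,.031).mean(0); print('across',x0,[(int(m*1000),int(v)) for m,v in zip(mm,p.mean(1))])
lx=np.arange(100,180,3)/1000
p=prof(t,oc,yc,lx,np.arange(-.008,.009,.002),.068).mean(1); print('stop', [(int(round(m*1000)),*v.astype(int)) for m,v in zip(lx,p)])
orr=np.array([.6655,.0814]);yr=np.deg2rad(-80.2)
ys=np.arange(-30,31,1.5)/1000
for x0 in (.02,.05):
  p=prof(t,orr,yr,np.arange(x0,x0+.02,.002),ys,.084).mean(0);print('b across',x0,[(round(m*1000,1),*v.astype(int)) for m,v in zip(ys,p)])
xs=np.arange(-10,100,2)/1000
p=prof(t,orr,yr,xs,np.arange(-.004,.005,.002),.084).mean(1);print('b along',[(round(m*1000,1),*v.astype(int)) for m,v in zip(xs,p)])
E
```

```text
across -0.03 [(-60, 108), (-58, 109), (-56, 108), (-54, 100), (-52, 79), (-50, 62), (-48, 55), (-46, 54), (-44, 57), (-42, 71), (-40, 114), (-38, 139), (-36, 115), (-34, 92), (-32, 88), (-30, 88), (-28, 87), (-26, 87), (-24, 84), (-22, 83), (-20, 107), (-18, 156), (-16, 165), (-14, 153), (-12, 151), (-10, 147), (-8, 110), (-6, 57), (-4, 36), (-2, 38), (0, 39), (2, 41), (4, 45), (6, 64), (8, 89), (10, 96), (12, 99), (14, 124), (16, 160), (18, 166), (20, 153), (22, 145), (24, 151), (26, 159), (28, 162), (30, 163), (32, 163), (34, 162), (36, 152), (38, 114), (40, 79), (42, 80), (44, 100), (46, 111), (48, 111), (50, 111), (52, 111), (54, 111), (56, 111), (58, 111), (60, 111)]
across 0.01 [(-60, 97), (-58, 97), (-56, 97), (-54, 89), (-52, 71), (-50, 56), (-48, 51), (-46, 51), (-44, 58), (-42, 74), (-40, 114), (-38, 132), (-36, 107), (-34, 92), (-32, 92), (-30, 91), (-28, 90), (-26, 90), (-24, 87), (-22, 85), (-20, 104), (-18, 147), (-16, 156), (-14, 147), (-12, 146), (-10, 140), (-8, 102), (-6, 54), (-4, 33), (-2, 35), (0, 35), (2, 37), (4, 41), (6, 60), (8, 82), (10, 88), (12, 91), (14, 
[... 10230 characters left out ...]
oat64(78.0), np.int64(98), np.int64(91), np.int64(82)), (np.float64(80.0), np.int64(134), np.int64(106), np.int64(77)), (np.float64(82.0), np.int64(154), np.int64(115), np.int64(71)), (np.float64(84.0), np.int64(154), np.int64(115), np.int64(70)), (np.float64(86.0), np.int64(143), np.int64(114), np.int64(82)), (np.float64(88.0), np.int64(118), np.int64(111), np.int64(99)), (np.float64(90.0), np.int64(103), np.int64(111), np.int64(108)), (np.float64(92.0), np.int64(100), np.int64(111), np.int64(109)), (np.float64(94.0), np.int64(100), np.int64(111), np.int64(108)), (np.float64(96.0), np.int64(100), np.int64(110), np.int64(107)), (np.float64(98.0), np.int64(101), np.int64(111), np.int64(108))]
```

```bash
python3 - <<'E'
from geo import *
t,s=load('a_top'),load('a_side')
np.set_printoptions(precision=4,suppress=True,linewidth=220)
yc=np.deg2rad(-93.0);oc=np.array([.4869,.1128])
def line(name,x,y,z,d=t):
  p=prof(d,oc,yc,x,y,z).mean(1);print(name,[(int(round(m*1000)),*[int(q) for q in v]) for m,v in zip(x,p)])
A=lambda a,b,c:np.arange(a,b,c)/1000
line('rail L',A(-50,-24,2),A(16,19,1),.031); line('rail R',A(120,150,2),A(16,19,1),.031)
line('half_a',A(50,84,2),A(-3,4,1),.084)
line('rodtail',A(-240,-205,3),A(-2,3,1),.042)
line('board L',A(-182,-162,2),A(-40,-20,3),.008);line('board R',A(162,182,2),A(-40,-20,3),.008)
line('handle',A(-160,-60,4),A(-2,3,1),.158)
S=lambda u,v:((u+.5)/3+200-.5,(v+.5)/3+140-.5)
T=lambda u,v:((u+.5)/(800/215)+160-.5,(v+.5)/(595/160)+110-.5)
c,sn=np.cos(yc),np.sin(yc)
def cl(p): e=p[:2]-oc; return np.array([c*e[0]+sn*e[1],-sn*e[0]+c*e[1],p[2]])
for n,a,b in [('stop top near-right',(730,505),(332,470)),('stop top left',(692,424),(302,436)),('stop near left',(686,500),(240,460)),('a top right far',(688,430),(283,395)),('a top left',(553,437),(217,324))]:
  p,e=tri(t,T(*a),s,S(*b)); print(n,cl(p),e)
E
```

```text
rail L [(-50, 72, 56, 65), (-48, 96, 65, 50), (-46, 104, 87, 72), (-44, 107, 106, 97), (-42, 107, 110, 103), (-40, 103, 97, 85), (-38, 101, 74, 52), (-36, 102, 65, 34), (-34, 110, 82, 65), (-32, 130, 122, 114), (-30, 157, 158, 154), (-28, 162, 165, 162), (-26, 161, 163, 159)]
rail R [(120, 157, 158, 155), (122, 159, 160, 157), (124, 158, 161, 158), (126, 158, 161, 158), (128, 158, 159, 156), (130, 156, 157, 153), (132, 154, 156, 152), (134, 153, 155, 151), (136, 153, 156, 152), (138, 150, 154, 148), (140, 138, 141, 139), (142, 100, 103, 106), (144, 40, 48, 64), (146, 12, 39, 73), (148, 22, 55, 94)]
half_a [(50, 67, 51, 37), (52, 67, 51, 37), (54, 67, 49, 36), (56, 66, 49, 37), (58, 64, 48, 34), (60, 63, 47, 33), (62, 67, 50, 38), (64, 68, 53, 42), (66, 59, 48, 41), (68, 41, 36, 36), (70, 37, 32, 24), (72, 45, 36, 26), (74, 46, 34, 21), (76, 41, 30, 20), (78, 46, 35, 26), (80, 46, 35, 23), (82, 47, 34, 24)]
rodtail [(-240, 109, 114, 109), (-237, 107, 113, 109), (-234, 108, 115, 110), (-231, 107, 114, 109), (-228, 109, 116, 111), (-225, 107, 116, 111), (-222, 107, 115, 108), (-219, 107
[... 628 characters left out ...]
7, 113, 107), (-140, 102, 109, 106), (-136, 26, 42, 65), (-132, 19, 21, 17), (-128, 15, 15, 16), (-124, 20, 20, 20), (-120, 12, 13, 11), (-116, 9, 8, 7), (-112, 8, 4, 9), (-108, 19, 20, 22), (-104, 22, 41, 68), (-100, 7, 33, 60), (-96, 88, 45, 43), (-92, 170, 77, 0), (-88, 171, 77, 0), (-84, 122, 54, 0), (-80, 55, 32, 31), (-76, 7, 23, 44), (-72, 9, 28, 51), (-68, 52, 61, 68), (-64, 75, 81, 81)]
stop top near-right [ 0.1713 -0.0054  0.0605] 0.03657095798824864
stop top left [0.1411 0.0164 0.0552] 0.0066188991092194695
stop near left [ 0.142  -0.0208  0.0513] 0.0004506707414492224
a top right far [0.1364 0.0093 0.079 ] 0.00943548683383267
a top left [0.0672 0.0012 0.0795] 0.007576003219208574
```

```bash
cat > rows.py <<'E'
import json,numpy as np
from cell import sensors
def rows(wps,fing=-1,start=None,mx=50,md=8,nd=1):
    """wps: list of (x,y,z[m],yaw[deg]); tool down. prints rows in start tool frame"""
    if start is None:
        o=sensors.get_obs(); start=(*o['tool_pos'],o['tool_rot'][2]); print('start',np.round(start,4))
    y0=np.deg2rad(start[3]); X=np.array([np.cos(y0),np.sin(y0),0]);Y=np.array([np.sin(y0),-np.cos(y0),0]);Z=np.array([0,0,-1.])
    cur=np.array(start,float);out=[]
    for w in wps:
        w=np.array(w[:4],float);n=max(1,int(np.ceil(max(np.linalg.norm(w[:3]-cur[:3])*1000/mx,abs(w[3]-cur[3])/md))))
        for i in range(1,n+1):
            p=cur+(w-cur)*i/n;d=(p[:3]-np.array(start[:3]))*1000
            out.append(dict(x=round(d@X,nd),y=round(d@Y,nd),z=round(d@Z,nd),rz=round(-np.deg2rad(p[3]-start[3]),3),fingers=fing))
        cur=w
    print(len(out),json.dumps(out))
def polar(r,az,z,yaw): a=np.deg2rad(az);return (r*np.cos(a),r*np.sin(a),z,yaw)
E
python3 - <<'E'
from rows import *
rows([polar(.55,-70,.40,20.1),polar(.435,-70,.42,20.1)],nd=0,mx=45,start=(.223,-.61,.231,20.1))
E
```

```text
8 [{"x": -0.0, "y": -20.0, "z": -34.0, "rz": -0.0, "fingers": -1}, {"x": -0.0, "y": -40.0, "z": -68.0, "rz": -0.0, "fingers": -1}, {"x": -0.0, "y": -60.0, "z": -101.0, "rz": -0.0, "fingers": -1}, {"x": -1.0, "y": -80.0, "z": -135.0, "rz": -0.0, "fingers": -1}, {"x": -1.0, "y": -99.0, "z": -169.0, "rz": -0.0, "fingers": -1}, {"x": -1.0, "y": -138.0, "z": -176.0, "rz": -0.0, "fingers": -1}, {"x": -1.0, "y": -176.0, "z": -182.0, "rz": -0.0, "fingers": -1}, {"x": -1.0, "y": -214.0, "z": -189.0, "rz": -0.0, "fingers": -1}]
```

>>> drive_tool(moves=[{"x":0,"y":-20,"z":-34,"fingers":-1},{"x":0,"y":-40,"z":-68,"fingers":-1},{"x":0,"y":-60,"z":-101,"fingers":-1},{"x":0,"y":-80,"z":-135,"fingers":-1},{"x":0,"y":-100,"z":-169,"fingers":-1},{"x":0,"y":-138,"z":-176,"fingers":-1},{"x":0,"y":-176,"z":-182,"fingers":-1},{"x":0,"y":-214,"z":-189,"fingers":-1},{"x":0,"y":-214,"z":-189,"fingers":-1}], force=20)

```text
invalid input at $.moves[0]: expected keys x, y, z, rx, ry, rz, fingers
```

```bash
python3 - <<'E'
from rows import *
o=sensors.get_obs();print(o['qpos'],o['force'])
az=-70
rows([polar(.433,a,.42,a+90.2) for a in range(-62,3,8)]+[polar(.433,3.2,.42,99.8)],nd=0,md=10,mx=62,start=(*(.2232+0.214*np.sin(np.deg2rad(-20.1))*1, -.61+.214*np.cos(np.deg2rad(20.1)),.42),20.1))
E
```

```text
[70.70864693 18.43546279 -4.01716764 83.16860874  1.29402017 78.54223801
 -3.2613295 ] [0.14684036 0.53173929 0.01704265]
10 [{"x": 60.0, "y": -7.0, "z": 0.0, "rz": -0.141, "fingers": -1}, {"x": 119.0, "y": -19.0, "z": 0.0, "rz": -0.281, "fingers": -1}, {"x": 175.0, "y": -40.0, "z": 0.0, "rz": -0.421, "fingers": -1}, {"x": 229.0, "y": -68.0, "z": 0.0, "rz": -0.56, "fingers": -1}, {"x": 278.0, "y": -103.0, "z": 0.0, "rz": -0.7, "fingers": -1}, {"x": 321.0, "y": -145.0, "z": 0.0, "rz": -0.84, "fingers": -1}, {"x": 359.0, "y": -193.0, "z": 0.0, "rz": -0.979, "fingers": -1}, {"x": 389.0, "y": -245.0, "z": 0.0, "rz": -1.119, "fingers": -1}, {"x": 412.0, "y": -301.0, "z": 0.0, "rz": -1.258, "fingers": -1}, {"x": 414.0, "y": -310.0, "z": 0.0, "rz": -1.391, "fingers": -1}]
```

All keys are required.

>>> drive_tool(moves=[{"x":0,"y":-20,"z":-34,"rx":0,"ry":0,"rz":0,"fingers":-1},{"x":0,"y":-40,"z":-68,"rx":0,"ry":0,"rz":0,"fingers":-1},{"x":0,"y":-60,"z":-101,"rx":0,"ry":0,"rz":0,"fingers":-1},{"x":0,"y":-80,"z":-135,"rx":0,"ry":0,"rz":0,"fingers":-1},{"x":0,"y":-100,"z":-169,"rx":0,"ry":0,"rz":0,"fingers":-1},{"x":0,"y":-138,"z":-176,"rx":0,"ry":0,"rz":0,"fingers":-1},{"x":0,"y":-176,"z":-182,"rx":0,"ry":0,"rz":0,"fingers":-1},{"x":0,"y":-214,"z":-189,"rx":0,"ry":0,"rz":0,"fingers":-1},{"x":0,"y":-214,"z":-189,"rx":0,"ry":0,"rz":0,"fingers":-1}], force=20)

```text
time_s: 1.23
tool_pos: [0.1493, -0.4081, 0.421]
tool_rot: [179.8, 0.0, 20.1]
force: [-0.2, 0.1, 0.2]
grip_width: 0.0872
grasp_force: 0.0
```

>>> drive_tool(moves=[{"x":60,"y":-7,"z":0,"rx":0,"ry":0,"rz":-0.141,"fingers":-1},{"x":119,"y":-19,"z":0,"rx":0,"ry":0,"rz":-0.281,"fingers":-1},{"x":175,"y":-40,"z":0,"rx":0,"ry":0,"rz":-0.421,"fingers":-1},{"x":229,"y":-68,"z":0,"rx":0,"ry":0,"rz":-0.56,"fingers":-1},{"x":278,"y":-103,"z":0,"rx":0,"ry":0,"rz":-0.7,"fingers":-1},{"x":321,"y":-145,"z":0,"rx":0,"ry":0,"rz":-0.84,"fingers":-1},{"x":359,"y":-193,"z":0,"rx":0,"ry":0,"rz":-0.979,"fingers":-1},{"x":389,"y":-245,"z":0,"rx":0,"ry":0,"rz":-1.119,"fingers":-1},{"x":412,"y":-301,"z":0,"rx":0,"ry":0,"rz":-1.258,"fingers":-1},{"x":414,"y":-310,"z":0,"rx":0,"ry":0,"rz":-1.391,"fingers":-1},{"x":414,"y":-310,"z":0,"rx":0,"ry":0,"rz":-1.391,"fingers":-1}])

```text
time_s: 2.6
tool_pos: [0.4325, 0.0247, 0.4192]
tool_rot: [-180.0, -0.0, 99.9]
force: [-0.0, -0.6, 0.5]
grip_width: 0.0869
grasp_force: 0.0
```

```bash
python3 - <<'E'
from rows import *
o=sensors.get_obs();print(o['qpos'],o['force'],o['tool_rot'])
rows([(.6734,.0374,.25,99.8),(.6734,.0374,.12,99.8)],nd=1)
E
```

```text
[ 39.8499134  -10.50289045 -38.61669647  90.44227265  -6.61303935
  97.76406426  10.66982874] [-0.00948355 -0.63546197  0.52265128] [-1.79988826e+02 -2.24197855e-02  9.98609631e+01]
start [4.3250e-01 2.4700e-02 4.1920e-01 9.9861e+01]
9 [{"x": -4.8, "y": 39.9, "z": 28.2, "rz": 0.0, "fingers": -1}, {"x": -9.6, "y": 79.8, "z": 56.4, "rz": 0.0, "fingers": -1}, {"x": -14.4, "y": 119.8, "z": 84.6, "rz": 0.001, "fingers": -1}, {"x": -19.2, "y": 159.7, "z": 112.8, "rz": 0.001, "fingers": -1}, {"x": -24.0, "y": 199.6, "z": 141.0, "rz": 0.001, "fingers": -1}, {"x": -28.8, "y": 239.5, "z": 169.2, "rz": 0.001, "fingers": -1}, {"x": -28.8, "y": 239.5, "z": 212.5, "rz": 0.001, "fingers": -1}, {"x": -28.8, "y": 239.5, "z": 255.8, "rz": 0.001, "fingers": -1}, {"x": -28.8, "y": 239.5, "z": 299.2, "rz": 0.001, "fingers": -1}]
```

>>> drive_tool(moves=[{"x":-5,"y":40,"z":28,"rx":0,"ry":0,"rz":0,"fingers":-1},{"x":-10,"y":80,"z":56,"rx":0,"ry":0,"rz":0,"fingers":-1},{"x":-14,"y":120,"z":85,"rx":0,"ry":0,"rz":0,"fingers":-1},{"x":-19,"y":160,"z":113,"rx":0,"ry":0,"rz":0,"fingers":-1},{"x":-24,"y":200,"z":141,"rx":0,"ry":0,"rz":0,"fingers":-1},{"x":-28.8,"y":239.5,"z":169,"rx":0,"ry":0,"rz":0.001,"fingers":-1},{"x":-28.8,"y":239.5,"z":212,"rx":0,"ry":0,"rz":0.001,"fingers":-1},{"x":-28.8,"y":239.5,"z":255,"rx":0,"ry":0,"rz":0.001,"fingers":-1},{"x":-28.8,"y":239.5,"z":299,"rx":0,"ry":0,"rz":0.001,"fingers":-1},{"x":-28.8,"y":239.5,"z":299,"rx":0,"ry":0,"rz":0.001,"fingers":-1}])

```text
time_s: 3.85
tool_pos: [0.6702, 0.0334, 0.1151]
tool_rot: [-179.5, -0.0, 99.5]
force: [1.0, -0.5, 0.2]
grip_width: 0.0867
grasp_force: 0.0
```

```bash
python3 look.py b side top | tail -12; python3 - <<'E'
import cv2,numpy as np
t=cv2.imread('pics/b_top.png');s=cv2.imread('pics/b_side.png')
a=cv2.resize(t[80:270,190:375],None,fx=2.15,fy=2.15);b=cv2.resize(s[140:340,240:440],(400,400))
H=410;a=cv2.copyMakeBorder(a,0,H-a.shape[0],0,0,0) if a.shape[0]<H else a[:H];b=cv2.copyMakeBorder(b,0,H-400,0,0,0)
cv2.imwrite('pics/b2.png',np.hstack([a,b]))
E
```

```text
side 545.2155585601611 545.2155585601611 277.3437765844648 216.32815029012508 [[0.9059, -0.4235, 0.0015], [-0.2125, -0.4574, -0.8635], [0.3663, 0.7819, -0.5043]] [-0.4243, 0.2407, 0.6737]
top 470.3447533787839 470.3447533787839 287.2426959216279 213.54886347952007 [[0.0242, -0.9995, -0.0189], [-0.993, -0.0219, -0.1163], [0.1158, 0.0215, -0.993]] [0.0746, 0.5212, 0.9313]
{'time_s': 3.95, 'qpos': array([ 25.4094156 ,  31.39692425, -42.30958894,  85.6168305 ,
        21.70294178,  71.40671083, -10.09664777]), 'joint_velocities': array([-0.1916122 , -1.84708477, -1.30944722, -1.83947513, -0.22235417,
       -0.15749985,  0.20726153]), 'effort': array([ 2.49584466e-01, -4.90926862e+01, -1.00175652e+01, -2.64724034e+01,
       -4.14225098e-02,  1.14388412e-01, -1.24484970e-02]), 'tool_pos': array([0.67354933, 0.03511466, 0.12077553]), 'tool_rot': array([-1.79994850e+02, -1.11557083e-02,  9.95737727e+01]), 'force': array([0.85307079, 0.4504843 , 1.49386437]), 'wrist_torque': array([ 0.05752717, -0.1265071 ,  0.02508638]), 'grasp_force': 0.0, 'grip_width': 0.08689192534549983}
```

View pics/b2.png

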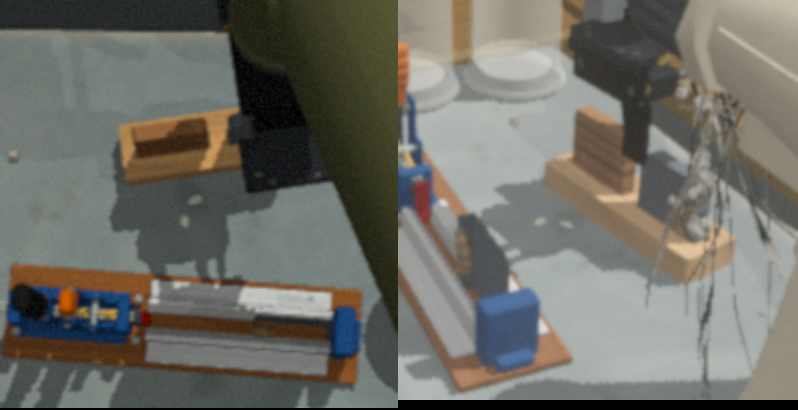

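The gripper hangs straight over half_b, with the near finger at side crop (637,130) and half_b at (675,185). The sandstone is clear. Next I descend and grip.

>>> drive_tool(moves=[{"x":0,"y":0,"z":0,"rx":0,"ry":0,"rz":0,"fingers":-1},{"x":0,"y":0,"z":20,"rx":0,"ry":0,"rz":0,"fingers":-1},{"x":0,"y":0,"z":40,"rx":0,"ry":0,"rz":0,"fingers":-1},{"x":0,"y":0,"z":56,"rx":0,"ry":0,"rz":0,"fingers":-1},{"x":0,"y":0,"z":69,"rx":0,"ry":0,"rz":0,"fingers":-1},{"x":0,"y":0,"z":69,"rx":0,"ry":0,"rz":0,"fingers":-1},{"x":0,"y":0,"z":69,"rx":0,"ry":0,"rz":0,"fingers":-1}])

```text
time_s: 4.82
tool_pos: [0.6734, 0.0365, 0.052]
tool_rot: [180.0, -0.0, 99.7]
force: [0.3, -0.1, 0.6]
grip_width: 0.0868
grasp_force: 0.0
```

>>> drive_tool(moves=[{"x":0,"y":0,"z":0,"rx":0,"ry":0,"rz":0,"fingers":1},{"x":0,"y":0,"z":0,"rx":0,"ry":0,"rz":0,"fingers":1},{"x":0,"y":0,"z":0,"rx":0,"ry":0,"rz":0,"fingers":1},{"x":0,"y":0,"z":0,"rx":0,"ry":0,"rz":0,"fingers":1},{"x":0,"y":0,"z":0,"rx":0,"ry":0,"rz":0,"fingers":1},{"x":0,"y":0,"z":0,"rx":0,"ry":0,"rz":0,"fingers":1},{"x":0,"y":0,"z":0,"rx":0,"ry":0,"rz":0,"fingers":1},{"x":0,"y":0,"z":0,"rx":0,"ry":0,"rz":0,"fingers":1}], force=25)

```text
time_s: 5.82
tool_pos: [0.6731, 0.0363, 0.0516]
tool_rot: [180.0, 0.0, 99.7]
force: [0.1, -0.4, 0.6]
grip_width: 0.0152
grasp_force: 1.7
```

>>> drive_tool(moves=[{"x":0,"y":0,"z":0,"rx":0,"ry":0,"rz":0,"fingers":1},{"x":0,"y":0,"z":0,"rx":0,"ry":0,"rz":0,"fingers":1},{"x":0,"y":0,"z":0,"rx":0,"ry":0,"rz":0,"fingers":1},{"x":0,"y":0,"z":0,"rx":0,"ry":0,"rz":0,"fingers":1}])

```text
time_s: 6.32
tool_pos: [0.6737, 0.0364, 0.0515]
tool_rot: [179.9, -0.0, 99.7]
force: [4.8, 0.1, -4.4]
grip_width: 0.0138
grasp_force: 24.9
```

```bash
python3 - <<'E'
from rows import *
rows([(.6737,.0364,.08,99.7),(.6737,.0364,.18,99.7),(.4859,.0923,.18,87)],nd=0,mx=25,fing=1)
E
```

```text
start [6.73700e-01 3.64000e-02 5.15000e-02 9.97338e+01]
14 [{"x": 0.0, "y": 0.0, "z": -14.0, "rz": 0.0, "fingers": 1}, {"x": 0.0, "y": 0.0, "z": -29.0, "rz": 0.001, "fingers": 1}, {"x": 0.0, "y": 0.0, "z": -54.0, "rz": 0.001, "fingers": 1}, {"x": 0.0, "y": 0.0, "z": -79.0, "rz": 0.001, "fingers": 1}, {"x": 0.0, "y": 0.0, "z": -104.0, "rz": 0.001, "fingers": 1}, {"x": 0.0, "y": 0.0, "z": -129.0, "rz": 0.001, "fingers": 1}, {"x": 11.0, "y": -22.0, "z": -129.0, "rz": 0.028, "fingers": 1}, {"x": 22.0, "y": -44.0, "z": -129.0, "rz": 0.056, "fingers": 1}, {"x": 33.0, "y": -66.0, "z": -129.0, "rz": 0.084, "fingers": 1}, {"x": 43.0, "y": -88.0, "z": -129.0, "rz": 0.111, "fingers": 1}, {"x": 54.0, "y": -110.0, "z": -129.0, "rz": 0.139, "fingers": 1}, {"x": 65.0, "y": -132.0, "z": -129.0, "rz": 0.167, "fingers": 1}, {"x": 76.0, "y": -154.0, "z": -129.0, "rz": 0.195, "fingers": 1}, {"x": 87.0, "y": -176.0, "z": -129.0, "rz": 0.222, "fingers": 1}]
```

>>> drive_tool(moves=[{"x":0,"y":0,"z":-7,"rx":0,"ry":0,"rz":0,"fingers":1},{"x":0,"y":0,"z":-14,"rx":0,"ry":0,"rz":0,"fingers":1},{"x":0,"y":0,"z":-29,"rx":0,"ry":0,"rz":0,"fingers":1},{"x":0,"y":0,"z":-54,"rx":0,"ry":0,"rz":0,"fingers":1},{"x":0,"y":0,"z":-79,"rx":0,"ry":0,"rz":0,"fingers":1},{"x":0,"y":0,"z":-104,"rx":0,"ry":0,"rz":0,"fingers":1},{"x":0,"y":0,"z":-129,"rx":0,"ry":0,"rz":0,"fingers":1},{"x":11,"y":-22,"z":-129,"rx":0,"ry":0,"rz":0.028,"fingers":1},{"x":22,"y":-44,"z":-129,"rx":0,"ry":0,"rz":0.056,"fingers":1},{"x":33,"y":-66,"z":-129,"rx":0,"ry":0,"rz":0.084,"fingers":1},{"x":43,"y":-88,"z":-129,"rx":0,"ry":0,"rz":0.111,"fingers":1},{"x":54,"y":-110,"z":-129,"rx":0,"ry":0,"rz":0.139,"fingers":1},{"x":65,"y":-132,"z":-129,"rx":0,"ry":0,"rz":0.167,"fingers":1},{"x":76,"y":-154,"z":-129,"rx":0,"ry":0,"rz":0.195,"fingers":1},{"x":87,"y":-176,"z":-129,"rx":0,"ry":0,"rz":0.222,"fingers":1},{"x":87,"y":-176,"z":-129,"rx":0,"ry":0,"rz":0.222,"fingers":1},{"x":87,"y":-176,"z":-129,"rx":0,"ry":0,"rz":0.222,"fingers":1}])

```text
time_s: 8.45
tool_pos: [0.4846, 0.0918, 0.1807]
tool_rot: [-180.0, 0.1, 87.0]
force: [0.0, 0.2, -0.9]
grip_width: 0.0136
grasp_force: 25.0
```

```bash
python3 look.py c side top | tail -12; python3 - <<'E'
import cv2,numpy as np
t=cv2.imread('pics/c_top.png');s=cv2.imread('pics/c_side.png')
a=cv2.resize(t[80:290,180:375],(390,420));b=cv2.resize(s[130:340,210:410],(400,420))
cv2.imwrite('pics/c3.png',np.hstack([a,b]))
E
```

```text
side 545.2155585601611 545.2155585601611 277.3437765844648 216.32815029012508 [[0.9059, -0.4235, 0.0015], [-0.2125, -0.4574, -0.8635], [0.3663, 0.7819, -0.5043]] [-0.4243, 0.2407, 0.6737]
top 470.3447533787839 470.3447533787839 287.2426959216279 213.54886347952007 [[0.0242, -0.9995, -0.0189], [-0.993, -0.0219, -0.1163], [0.1158, 0.0215, -0.993]] [0.0746, 0.5212, 0.9313]
{'time_s': 8.55, 'qpos': array([ 33.32411538,   3.99236234, -48.35555134, 107.23865909,
         3.15935147,  70.15684418, -19.04029744]), 'joint_velocities': array([-0.09431969,  0.44239506,  0.1196906 , -0.06402846, -0.05733165,
       -0.05840466,  0.0364744 ]), 'effort': array([-1.09324583e-01, -2.53065509e+01, -1.75010707e+00, -3.08760595e+01,
       -8.24265322e-02,  3.94521025e-02,  1.58853622e-03]), 'tool_pos': array([0.48508854, 0.09188193, 0.1805622 ]), 'tool_rot': array([-1.79974822e+02, -3.15148746e-03,  8.69965903e+01]), 'force': array([ 0.06490601, -0.12793085, -2.06864079]), 'wrist_torque': array([-0.03355806, -0.13685611,  0.01053406]), 'grasp_force': 24.97152961062966, 'grip_width': 0.013781716282583857}
```

View pics/c3.png

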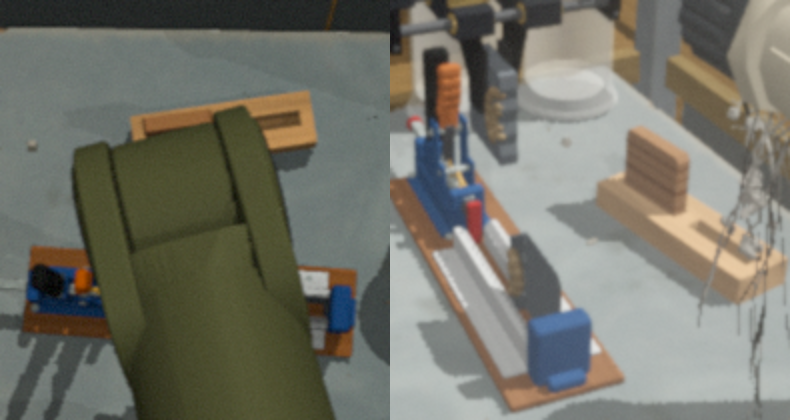

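```bash
python3 - <<'E'
from geo import *
s=load('c_side');y=np.deg2rad(-93)
X=np.array([np.cos(y),np.sin(y),0]);Y=np.array([-np.sin(y),np.cos(y),0]);c=np.array([.4851,.0919,.137])
for n,p in dict(botnear=c+.035*X-.007*Y,botfar=c+.035*X+.007*Y,topnear=c+.035*X-.007*Y+[0,0,.076],topback=c-.035*X+.007*Y+[0,0,.076]).items():
  u,v=proj(s,p); print(n,round((u-210)*2+390),round((v-130)*2))
o=np.array([.4868,.1103,0])
for z,a in ((.084,'half_a topnear break'),):
  u,v=proj(s,o+.065*X-.007*Y+[0,0,z]);print(a,round((u-210)*2+390),round((v-130)*2))
from rows import rows
rows([(.4859,.0923,.10,87),(.4859,.0923,.0535,87)],fing=1,mx=20)
E
```

```text
botnear 502 166
botfar 519 163
topnear 501 75
topback 486 36
half_a topnear break 509 232
start [ 0.4851  0.0919  0.1806 86.9966]
8 [{"x": 0.1, "y": 0.2, "z": 16.1, "rz": -0.0, "fingers": 1}, {"x": 0.2, "y": 0.3, "z": 32.2, "rz": -0.0, "fingers": 1}, {"x": 0.3, "y": 0.5, "z": 48.3, "rz": -0.0, "fingers": 1}, {"x": 0.4, "y": 0.6, "z": 64.4, "rz": -0.0, "fingers": 1}, {"x": 0.5, "y": 0.8, "z": 80.6, "rz": -0.0, "fingers": 1}, {"x": 0.5, "y": 0.8, "z": 96.1, "rz": -0.0, "fingers": 1}, {"x": 0.5, "y": 0.8, "z": 111.6, "rz": -0.0, "fingers": 1}, {"x": 0.5, "y": 0.8, "z": 127.1, "rz": -0.0, "fingers": 1}]
```

The held slab's projected corners agree with the picture, and the spiral faces the robot with the broken edge towards half_a. Lowering now.

>>> drive_tool(moves=[{"x":0,"y":0,"z":20,"rx":0,"ry":0,"rz":0,"fingers":1},{"x":0,"y":0,"z":40,"rx":0,"ry":0,"rz":0,"fingers":1},{"x":0,"y":0,"z":60,"rx":0,"ry":0,"rz":0,"fingers":1},{"x":0,"y":0,"z":80,"rx":0,"ry":0,"rz":0,"fingers":1},{"x":0,"y":0,"z":95,"rx":0,"ry":0,"rz":0,"fingers":1},{"x":0,"y":0,"z":102,"rx":0,"ry":0,"rz":0,"fingers":1},{"x":0,"y":0,"z":108,"rx":0,"ry":0,"rz":0,"fingers":1},{"x":0,"y":0,"z":112,"rx":0,"ry":0,"rz":0,"fingers":1},{"x":0,"y":0,"z":112,"rx":0,"ry":0,"rz":0,"fingers":1}])

```text
time_s: 9.68
tool_pos: [0.4849, 0.0923, 0.0686]
tool_rot: [180.0, 0.0, 87.0]
force: [-0.3, -0.5, -2.0]
grip_width: 0.0137
grasp_force: 25.0
```

>>> drive_tool(moves=[{"x":0,"y":0.5,"z":3,"rx":0,"ry":0,"rz":0,"fingers":1},{"x":0,"y":0.5,"z":6,"rx":0,"ry":0,"rz":0,"fingers":1},{"x":0,"y":0.5,"z":9,"rx":0,"ry":0,"rz":0,"fingers":1},{"x":0,"y":0.5,"z":12,"rx":0,"ry":0,"rz":0,"fingers":1},{"x":0,"y":0.5,"z":14,"rx":0,"ry":0,"rz":0,"fingers":1},{"x":0,"y":0.5,"z":14,"rx":0,"ry":0,"rz":0,"fingers":1}])

```text
time_s: 10.42
tool_pos: [0.4852, 0.0922, 0.0544]
tool_rot: [-180.0, 0.0, 87.0]
force: [0.0, 0.2, -1.5]
grip_width: 0.0136
grasp_force: 25.0
```

Entering freely; the floor should come about 3 mm lower.

>>> drive_tool(moves=[{"x":0,"y":0,"z":1,"rx":0,"ry":0,"rz":0,"fingers":1},{"x":0,"y":0,"z":2,"rx":0,"ry":0,"rz":0,"fingers":1},{"x":0,"y":0,"z":3,"rx":0,"ry":0,"rz":0,"fingers":1},{"x":0,"y":0,"z":3,"rx":0,"ry":0,"rz":0,"fingers":1}])

```text
time_s: 10.92
tool_pos: [0.4852, 0.0922, 0.0514]
tool_rot: [-180.0, 0.0, 87.0]
force: [0.2, 0.8, -2.7]
grip_width: 0.0138
grasp_force: 25.0
```

>>> drive_tool(moves=[{"x":0,"y":0,"z":1,"rx":0,"ry":0,"rz":0,"fingers":1},{"x":0,"y":0,"z":1,"rx":0,"ry":0,"rz":0,"fingers":1}])

```text
time_s: 11.18
tool_pos: [0.4854, 0.0922, 0.0512]
tool_rot: [-180.0, 0.0, 87.0]
force: [-2.7, -0.7, 5.0]
grip_width: 0.0137
grasp_force: 25.0
```

>>> drive_tool(moves=[{"x":0,"y":0,"z":0,"rx":0,"ry":0,"rz":0,"fingers":-1},{"x":0,"y":0,"z":0,"rx":0,"ry":0,"rz":0,"fingers":-1},{"x":0,"y":0,"z":0,"rx":0,"ry":0,"rz":0,"fingers":-1},{"x":0,"y":0,"z":0,"rx":0,"ry":0,"rz":0,"fingers":-1},{"x":0,"y":0,"z":0,"rx":0,"ry":0,"rz":0,"fingers":-1},{"x":0,"y":0,"z":0,"rx":0,"ry":0,"rz":0,"fingers":-1},{"x":0,"y":0,"z":0,"rx":0,"ry":0,"rz":0,"fingers":-1},{"x":0,"y":0,"z":0,"rx":0,"ry":0,"rz":0,"fingers":-1}])

```text
time_s: 12.18
tool_pos: [0.4853, 0.0922, 0.0505]
tool_rot: [-180.0, 0.0, 87.0]
force: [0.1, -0.0, 0.7]
grip_width: 0.0835
grasp_force: 0.0
```

```bash
python3 - <<'E'
from rows import *
rows([(.4854,.0922,.25,87),(.493,.230,.25,177)],mx=40,md=9,nd=0)
E
```

```text
start [4.85300e-01 9.22000e-02 5.05000e-02 8.70255e+01]
15 [{"x": -0.0, "y": 0.0, "z": -40.0, "rz": 0.0, "fingers": -1}, {"x": -0.0, "y": 0.0, "z": -80.0, "rz": 0.0, "fingers": -1}, {"x": -0.0, "y": 0.0, "z": -120.0, "rz": 0.0, "fingers": -1}, {"x": -0.0, "y": 0.0, "z": -160.0, "rz": 0.0, "fingers": -1}, {"x": -0.0, "y": 0.0, "z": -199.0, "rz": 0.0, "fingers": -1}, {"x": 14.0, "y": 0.0, "z": -199.0, "rz": -0.157, "fingers": -1}, {"x": 28.0, "y": 0.0, "z": -199.0, "rz": -0.314, "fingers": -1}, {"x": 41.0, "y": 0.0, "z": -199.0, "rz": -0.471, "fingers": -1}, {"x": 55.0, "y": 0.0, "z": -199.0, "rz": -0.628, "fingers": -1}, {"x": 69.0, "y": 0.0, "z": -199.0, "rz": -0.785, "fingers": -1}, {"x": 83.0, "y": 0.0, "z": -199.0, "rz": -0.942, "fingers": -1}, {"x": 97.0, "y": 0.0, "z": -199.0, "rz": -1.099, "fingers": -1}, {"x": 110.0, "y": 0.0, "z": -199.0, "rz": -1.256, "fingers": -1}, {"x": 124.0, "y": 1.0, "z": -199.0, "rz": -1.413, "fingers": -1}, {"x": 138.0, "y": 1.0, "z": -199.0, "rz": -1.57, "fingers": -1}]
```

>>> drive_tool(moves=[{"x":0,"y":0,"z":-20,"rx":0,"ry":0,"rz":0,"fingers":-1},{"x":0,"y":0,"z":-50,"rx":0,"ry":0,"rz":0,"fingers":-1},{"x":0,"y":0,"z":-90,"rx":0,"ry":0,"rz":0,"fingers":-1},{"x":0,"y":0,"z":-130,"rx":0,"ry":0,"rz":0,"fingers":-1},{"x":0,"y":0,"z":-165,"rx":0,"ry":0,"rz":0,"fingers":-1},{"x":0,"y":0,"z":-200,"rx":0,"ry":0,"rz":0,"fingers":-1},{"x":14,"y":0,"z":-200,"rx":0,"ry":0,"rz":-0.157,"fingers":-1},{"x":28,"y":0,"z":-200,"rx":0,"ry":0,"rz":-0.314,"fingers":-1},{"x":41,"y":0,"z":-200,"rx":0,"ry":0,"rz":-0.471,"fingers":-1},{"x":55,"y":0,"z":-200,"rx":0,"ry":0,"rz":-0.628,"fingers":-1},{"x":69,"y":0,"z":-200,"rx":0,"ry":0,"rz":-0.785,"fingers":-1},{"x":83,"y":0,"z":-200,"rx":0,"ry":0,"rz":-0.942,"fingers":-1},{"x":97,"y":0,"z":-200,"rx":0,"ry":0,"rz":-1.099,"fingers":-1},{"x":110,"y":0,"z":-200,"rx":0,"ry":0,"rz":-1.256,"fingers":-1},{"x":124,"y":1,"z":-200,"rx":0,"ry":0,"rz":-1.413,"fingers":-1},{"x":138,"y":1,"z":-200,"rx":0,"ry":0,"rz":-1.57,"fingers":-1},{"x":138,"y":1,"z":-200,"rx":0,"ry":0,"rz":-1.57,"fingers":-1},{"x":138,"y":1,"z":-200,"rx":0,"ry":0,"rz":-1.57,"fingers":-1}])

```text
time_s: 14.42
tool_pos: [0.4935, 0.2294, 0.2504]
tool_rot: [-180.0, -0.0, 176.8]
force: [0.3, -1.0, 0.2]
grip_width: 0.087
grasp_force: 0.0
```

```bash
python3 look.py d side | tail -10; python3 - <<'E'
import cv2
s=cv2.imread('pics/d_side.png');cv2.imwrite('pics/d3.png',cv2.resize(s[110:340,190:360],(440,595),interpolation=cv2.INTER_CUBIC))
from geo import *
d=load('d_side');y=np.deg2rad(-93);X=np.array([np.cos(y),np.sin(y),0]);Y=np.array([-np.sin(y),np.cos(y),0]);o=np.array([.4868,.1103,0])
for n,p in dict(grip_front_rest=(-.087,0,.132),handle_rear=(-.139,0,.132),b_topnear_break=(.053,-.007,.084),b_botback=(-.017,-.007,.031),padtop=(-.04,0,.051)).items():
  u,v=proj(d,o+p[0]*X+p[1]*Y+[0,0,p[2]]);print(n,round((u-190)*440/170),round((v-110)*595/230))
E
```

```text
side 545.2155585601611 545.2155585601611 277.3437765844648 216.32815029012508 [[0.9059, -0.4235, 0.0015], [-0.2125, -0.4574, -0.8635], [0.3663, 0.7819, -0.5043]] [-0.4243, 0.2407, 0.6737]
{'time_s': 14.475, 'qpos': array([ 26.1600727 ,  11.65766047, -60.42293358,  94.98941975,
        10.33082572,  79.39351005,  51.1276943 ]), 'joint_velocities': array([ 0.09997689, -0.16861911,  0.00056591,  0.0921581 , -0.03838488,
       -0.00317522,  0.45114698]), 'effort': array([-2.73531396e-01, -2.70159048e+01, -5.71296975e+00, -3.08302045e+01,
       -3.56967689e-02,  7.78393471e-02, -1.21262504e-02]), 'tool_pos': array([0.49361289, 0.229154  , 0.25041282]), 'tool_rot': array([-1.79959136e+02, -2.59067245e-03,  1.76801616e+02]), 'force': array([ 0.39109904, -0.08617735, -0.49761432]), 'wrist_torque': array([ 0.09538039, -0.1355704 , -0.0299979 ]), 'grasp_force': 0.0, 'grip_width': 0.08713908616943936}
grip_front_rest 132 173
handle_rear 108 143
b_topnear_break 199 342
b_botback 161 356
padtop 159 311
```

View pics/d3.png

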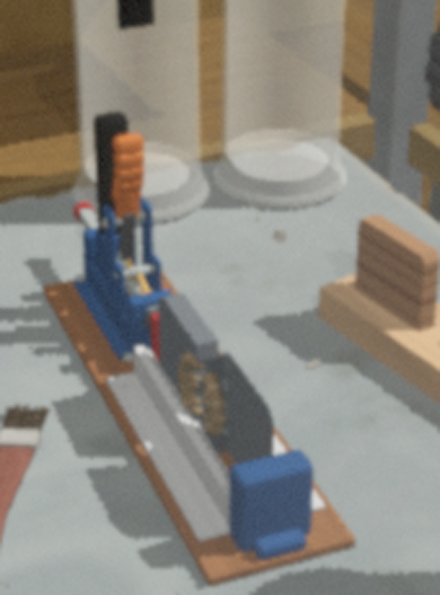

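half_b (crop ≈ (195,360)) stands upright in the slot beside half_a, spiral sides meeting with a small gap, and the red pad sits behind it at (154,335). Going down over the trigger.

>>> drive_tool(moves=[{"x":0,"y":1,"z":30,"rx":0,"ry":0,"rz":0,"fingers":-1},{"x":0,"y":1,"z":60,"rx":0,"ry":0,"rz":0,"fingers":-1},{"x":0,"y":1,"z":85,"rx":0,"ry":0,"rz":0,"fingers":-1},{"x":0,"y":1,"z":105,"rx":0,"ry":0,"rz":0,"fingers":-1},{"x":0,"y":1,"z":120,"rx":0,"ry":0,"rz":0,"fingers":-1},{"x":0,"y":1,"z":129,"rx":0,"ry":0,"rz":0,"fingers":-1},{"x":0,"y":1,"z":129,"rx":0,"ry":0,"rz":0,"fingers":-1},{"x":0,"y":1,"z":129,"rx":0,"ry":0,"rz":0,"fingers":-1}])

```text
time_s: 15.48
tool_pos: [0.494, 0.2313, 0.1222]
tool_rot: [180.0, 0.1, 177.0]
force: [0.3, 0.1, -0.1]
grip_width: 0.087
grasp_force: 0.0
```

>>> drive_tool(moves=[{"x":0,"y":0,"z":0,"rx":0,"ry":0,"rz":0,"fingers":1},{"x":0,"y":0,"z":0,"rx":0,"ry":0,"rz":0,"fingers":1},{"x":0,"y":0,"z":0,"rx":0,"ry":0,"rz":0,"fingers":1},{"x":0,"y":0,"z":0,"rx":0,"ry":0,"rz":0,"fingers":1},{"x":0,"y":0,"z":0,"rx":0,"ry":0,"rz":0,"fingers":1},{"x":0,"y":0,"z":0,"rx":0,"ry":0,"rz":0,"fingers":1},{"x":0,"y":0,"z":0,"rx":0,"ry":0,"rz":0,"fingers":1},{"x":0,"y":0,"z":0,"rx":0,"ry":0,"rz":0,"fingers":1},{"x":0,"y":0,"z":0,"rx":0,"ry":0,"rz":0,"fingers":1}], force=13)

```text
time_s: 16.6
tool_pos: [0.494, 0.2308, 0.1216]
tool_rot: [-180.0, 0.1, 177.0]
force: [3.4, -0.6, -1.0]
grip_width: 0.039
grasp_force: 13.0
```

>>> drive_tool(moves=[{"x":0,"y":0,"z":0,"rx":0,"ry":0,"rz":0,"fingers":-0.5},{"x":0,"y":0,"z":0,"rx":0,"ry":0,"rz":0,"fingers":-0.5},{"x":0,"y":0,"z":0,"rx":0,"ry":0,"rz":0,"fingers":-0.5},{"x":0,"y":0,"z":0,"rx":0,"ry":0,"rz":0,"fingers":-0.5},{"x":0,"y":0,"z":0,"rx":0,"ry":0,"rz":0,"fingers":-0.5},{"x":0,"y":0,"z":0,"rx":0,"ry":0,"rz":0,"fingers":1},{"x":0,"y":0,"z":0,"rx":0,"ry":0,"rz":0,"fingers":1},{"x":0,"y":0,"z":0,"rx":0,"ry":0,"rz":0,"fingers":1},{"x":0,"y":0,"z":0,"rx":0,"ry":0,"rz":0,"fingers":1},{"x":0,"y":0,"z":0,"rx":0,"ry":0,"rz":0,"fingers":1},{"x":0,"y":0,"z":0,"rx":0,"ry":0,"rz":0,"fingers":1}])

```text
time_s: 17.98
tool_pos: [0.4933, 0.2308, 0.1219]
tool_rot: [-179.9, -0.0, 177.0]
force: [-2.2, -4.7, 5.5]
grip_width: 0.0388
grasp_force: 13.0
```

```bash
cat > red.py <<'E'
import sys
from geo import *
from cell import vision
d=vision.read_camera('side');y=np.deg2rad(-93);X=np.array([np.cos(y),np.sin(y),0]);o=np.array([.4868,.1103,0])
h=cv2.cvtColor(d['image'],cv2.COLOR_RGB2HSV);m=(((h[...,0]<6)|(h[...,0]>174))&(h[...,1]>150)&(h[...,2]>60)).astype(np.uint8)
n,l,st,c=cv2.connectedComponentsWithStats(m)
for i in range(1,n):
    if st[i,4]>8 and 200<c[i][0]<320 and 150<c[i][1]<330: print('red',c[i].round(1),st[i].tolist())
for tr in (0,.0075,.015,.03,.04):
    print(tr,np.round(proj(d,o+(-.04+tr)*X+[0,0,.051]),1))
cv2.imwrite(f'pics/{sys.argv[1]}.png',cv2.resize(d['image'][110:340,190:360,::-1],(440,595),interpolation=cv2.INTER_CUBIC))
E
python3 red.py e
```

```text
0 [251.4 230.2]
0.0075 [252.8 232.4]
0.015 [254.3 234.5]
0.03 [257.4 238.9]
0.04 [259.4 241.9]
```

>>> drive_tool(moves=[{"x":0,"y":0,"z":0,"rx":0,"ry":0,"rz":0,"fingers":-0.5},{"x":0,"y":0,"z":0,"rx":0,"ry":0,"rz":0,"fingers":-0.5},{"x":0,"y":0,"z":0,"rx":0,"ry":0,"rz":0,"fingers":-0.5},{"x":0,"y":0,"z":0,"rx":0,"ry":0,"rz":0,"fingers":-0.5},{"x":0,"y":0,"z":0,"rx":0,"ry":0,"rz":0,"fingers":1},{"x":0,"y":0,"z":0,"rx":0,"ry":0,"rz":0,"fingers":1},{"x":0,"y":0,"z":0,"rx":0,"ry":0,"rz":0,"fingers":1},{"x":0,"y":0,"z":0,"rx":0,"ry":0,"rz":0,"fingers":1},{"x":0,"y":0,"z":0,"rx":0,"ry":0,"rz":0,"fingers":1},{"x":0,"y":0,"z":0,"rx":0,"ry":0,"rz":0,"fingers":1},{"x":0,"y":0,"z":0,"rx":0,"ry":0,"rz":0,"fingers":-0.5},{"x":0,"y":0,"z":0,"rx":0,"ry":0,"rz":0,"fingers":-0.5},{"x":0,"y":0,"z":0,"rx":0,"ry":0,"rz":0,"fingers":-0.5},{"x":0,"y":0,"z":0,"rx":0,"ry":0,"rz":0,"fingers":-0.5},{"x":0,"y":0,"z":0,"rx":0,"ry":0,"rz":0,"fingers":-0.5}])

```text
time_s: 19.9
tool_pos: [0.4933, 0.2313, 0.1213]
tool_rot: [180.0, -0.0, 177.0]
force: [0.6, -1.8, -2.1]
grip_width: 0.0649
grasp_force: 1.2
```

>>> drive_tool(moves=[{"x":0,"y":0,"z":0,"rx":0,"ry":0,"rz":0,"fingers":1},{"x":0,"y":0,"z":0,"rx":0,"ry":0,"rz":0,"fingers":1},{"x":0,"y":0,"z":0,"rx":0,"ry":0,"rz":0,"fingers":1},{"x":0,"y":0,"z":0,"rx":0,"ry":0,"rz":0,"fingers":1},{"x":0,"y":0,"z":0,"rx":0,"ry":0,"rz":0,"fingers":1},{"x":0,"y":0,"z":0,"rx":0,"ry":0,"rz":0,"fingers":1},{"x":0,"y":0,"z":0,"rx":0,"ry":0,"rz":0,"fingers":1}])

```text
time_s: 20.78
tool_pos: [0.4937, 0.2308, 0.122]
tool_rot: [-180.0, 0.0, 177.0]
force: [-2.0, -4.8, 5.9]
grip_width: 0.0392
grasp_force: 13.0
```

```bash
python3 red.py f
```

```text
0 [251.4 230.2]
0.0075 [252.8 232.4]
0.015 [254.3 234.5]
0.03 [257.4 238.9]
0.04 [259.4 241.9]
```

View pics/f.png

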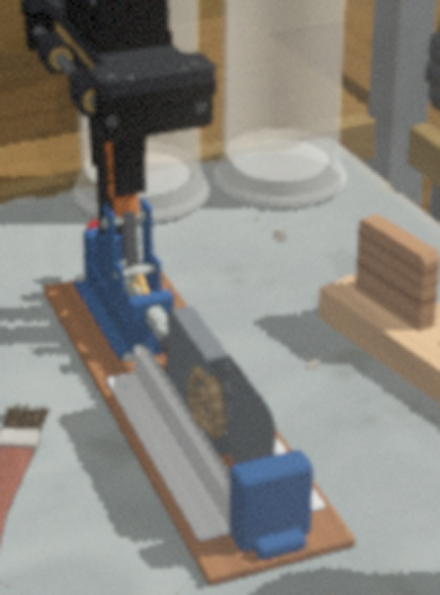

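The ram is advancing: the spiral halves meet at (207,400), and the rod's red tail has drawn in to (93,225). Continuing to pump.

>>> drive_tool(moves=[{"x":0,"y":0,"z":0,"rx":0,"ry":0,"rz":0,"fingers":-0.5},{"x":0,"y":0,"z":0,"rx":0,"ry":0,"rz":0,"fingers":-0.5},{"x":0,"y":0,"z":0,"rx":0,"ry":0,"rz":0,"fingers":-0.5},{"x":0,"y":0,"z":0,"rx":0,"ry":0,"rz":0,"fingers":-0.5},{"x":0,"y":0,"z":0,"rx":0,"ry":0,"rz":0,"fingers":-0.5},{"x":0,"y":0,"z":0,"rx":0,"ry":0,"rz":0,"fingers":1},{"x":0,"y":0,"z":0,"rx":0,"ry":0,"rz":0,"fingers":1},{"x":0,"y":0,"z":0,"rx":0,"ry":0,"rz":0,"fingers":1},{"x":0,"y":0,"z":0,"rx":0,"ry":0,"rz":0,"fingers":1},{"x":0,"y":0,"z":0,"rx":0,"ry":0,"rz":0,"fingers":1},{"x":0,"y":0,"z":0,"rx":0,"ry":0,"rz":0,"fingers":1},{"x":0,"y":0,"z":0,"rx":0,"ry":0,"rz":0,"fingers":1}])

```text
time_s: 22.32
tool_pos: [0.4933, 0.2274, 0.1219]
tool_rot: [-179.6, -0.1, 176.9]
force: [-4.7, -10.1, 6.7]
grip_width: 0.0456
grasp_force: 12.9
```

>>> drive_tool(moves=[{"x":0,"y":0,"z":0,"rx":0,"ry":0,"rz":0,"fingers":-0.5},{"x":0,"y":0,"z":0,"rx":0,"ry":0,"rz":0,"fingers":-0.5},{"x":0,"y":0,"z":0,"rx":0,"ry":0,"rz":0,"fingers":-0.5},{"x":0,"y":0,"z":0,"rx":0,"ry":0,"rz":0,"fingers":-0.5},{"x":0,"y":0,"z":0,"rx":0,"ry":0,"rz":0,"fingers":-0.5},{"x":0,"y":0,"z":0,"rx":0,"ry":0,"rz":0,"fingers":1},{"x":0,"y":0,"z":0,"rx":0,"ry":0,"rz":0,"fingers":1},{"x":0,"y":0,"z":0,"rx":0,"ry":0,"rz":0,"fingers":1},{"x":0,"y":0,"z":0,"rx":0,"ry":0,"rz":0,"fingers":1},{"x":0,"y":0,"z":0,"rx":0,"ry":0,"rz":0,"fingers":1},{"x":0,"y":0,"z":0,"rx":0,"ry":0,"rz":0,"fingers":1},{"x":0,"y":0,"z":0,"rx":0,"ry":0,"rz":0,"fingers":1}])

```text
time_s: 23.82
tool_pos: [0.4935, 0.2273, 0.1219]
tool_rot: [-179.6, -0.1, 176.9]
force: [-3.8, -10.5, 7.1]
grip_width: 0.046
grasp_force: 12.6
```

The ram is bearing: the trigger stops at 46 mm instead of 39. I'll recentre the hand 3 mm and hold at 18 N.

>>> drive_tool(moves=[{"x":0,"y":-1,"z":0,"rx":0,"ry":0,"rz":0,"fingers":1},{"x":0,"y":-2,"z":0,"rx":0,"ry":0,"rz":0,"fingers":1},{"x":0,"y":-3,"z":0,"rx":0,"ry":0,"rz":0,"fingers":1},{"x":0,"y":-3,"z":0,"rx":0,"ry":0,"rz":0,"fingers":1},{"x":0,"y":-3,"z":0,"rx":0,"ry":0,"rz":0,"fingers":1},{"x":0,"y":-3,"z":0,"rx":0,"ry":0,"rz":0,"fingers":1},{"x":0,"y":-3,"z":0,"rx":0,"ry":0,"rz":0,"fingers":1},{"x":0,"y":-3,"z":0,"rx":0,"ry":0,"rz":0,"fingers":1}], force=18)

```text
time_s: 24.82
tool_pos: [0.4935, 0.2277, 0.122]
tool_rot: [-179.9, 0.0, 177.0]
force: [-1.5, -3.9, 6.9]
grip_width: 0.0451
grasp_force: 18.0
```

```bash
python3 red.py g >/dev/null
```

```text
(no output)
```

View pics/g.png

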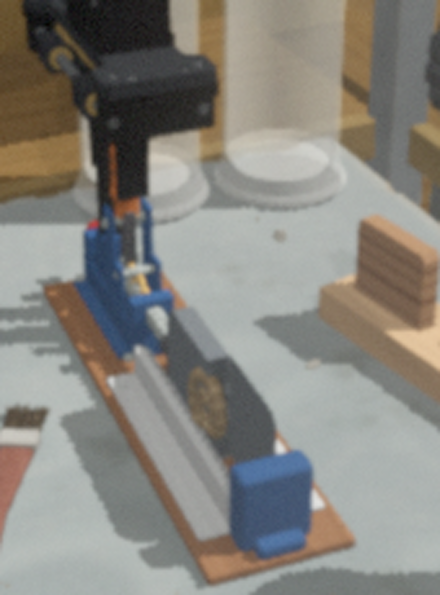

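The break is closed: the spiral is whole at (208,402), half_a is against the stop, and the grip is steady at 18 N. Handing in.

```bash
python3 -c "
from cell import sensors,workorder
o=sensors.get_obs();print(o['grip_width'],o['grasp_force'],o['force']);print(workorder.sign_off())"
```

```text
0.04482137488197582 17.972111130366102 [-1.53383831 -5.24313502  6.10959922]
the job is handed in; nothing more can be done
None
```

I handed the job in at about 25 s, with no verdict returned: the slate halves are closed in the clamp, the trigger is held squeezed at 18 N (about 16 N of ram push by your table, not measured), and the sandstone still stands in the rack.

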